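# Read a battery unit's sloping label with a contact scanner

## Task

Pick up the orange contact scanner and set its nose flat and centred on the code label of the battery unit's sloping panel, screen side uphill, with the lower edge of the nose flush against the yellow rib. Press it gently there and hold it steady for two seconds, then lay it gently, screen up, lengthwise and wholly on the blue charging pad and let go. Leave the impact driver, screwdriver, socket and orange plug where they lie.

Things in the scene. Friction and masses are not known exactly. Their poses are not given: they have to be found in the camera images.
- scanner: Orange box-shaped scanner, 0.25 kg, 130 mm long; body 40 mm wide and high, a black 50 x 50 x 12 mm bumper on each end, so its axis lies 25 mm up. Origin: centre of the underside. x: out of the nose (dark glass end), z: up through screen and green button. Starts screen up, nose roughly away from the robot. Grip firmly across the 40 mm, behind the middle, fingertips leaning 5-28 deg to the nose.
- scanner_nose (a point): Centre of the scanner's flat square nose face (50 x 50 mm, hard), 65 mm ahead of the scanner's origin and 25 mm above its underside; axes as scanner.
- panel: Dark steel panel, 120 mm up the slope x 130 mm wide, at 45 degrees, rigidly fixed on a grey unit 125 mm high; white 50 mm label with black bars. Low edge roughly to the robot. Origin: label centre on the surface, 85 mm up. x: up the slope, y: across, z: out of the panel. In reading, scanner x points against this z, scanner z along this x, nose at this origin. 2 to 15 N counts; over 40 N spoils it.
- rib: Yellow straight rib fixed on the panel below the label, 100 mm long across the slope (along y), 8 mm wide, standing 12 mm out of the panel. Same origin and axes as panel; its uphill face lies at x = -25 mm, so that the 50 mm nose resting against it is centred on the label in x.
- pad: Blue flat charging pad fixed on the bench, 170 x 70 mm, 12 mm thick, no rim. Origin: centre of its underside on the bench; x along its length (roughly away from the robot), z up. The scanner is laid along x, nose either way.
- driver: Bystander: green and black cordless impact driver lying on its side, about 165 x 205 x 60 mm, at the left of the bench. Leave it.
- screwdriver: Bystander: screwdriver, 180 mm, lying in front of the battery pack at the far side. Leave it.
- socket: Bystander: steel deep socket, 75 mm long, 26 mm across, lying at the far side. Leave it.
- plug: Bystander: orange service plug, 70 x 50 x 50 mm, at the right of the bench. Leave it.
Not all that is in view belongs to the job. Of the things that look like the part that bears panel, the largest one is meant.

How it is judged:
By the outcome, as a careful person would: the job done as asked, in the order asked, and still so for the second after the job is handed in, with the robot touching nothing.
It also fails if it takes over 69 s, if anything falls off the work surface, if the arm or the gripper's body presses on something with over 40 N, if the wrist force passes 120 N, or if a joint passes its speed limit or range.

## Robot

A 6-joint arm with a two-finger parallel gripper is mounted at the origin on the work surface. World frame = base frame: x ahead of the robot, y to its left, z up, the work surface at z = 0. Lengths are in m, angles in rad, forces in N, time in s.
With the tool pointing down it reaches from about 0.275 to 0.85 m from the base axis. Payload 5.2 kg.
Tool frame: the origin (TCP) lies midway between the tips of the shut fingers; the grasp point (between the pads) lies 19 mm behind it; z points along the fingers, y is the direction in which the jaws open and shut (so a half turn about z gives the same grasp; the last joint's range is limited). The gripper opens to 85 mm and grips with 20 to 120 N. Pads are 22 mm wide; open, the fingers measure 114 mm over their backs; the gripper's body (76 mm by 85 mm) begins 54 mm behind the grasp point. The pads swing forward as they close: fully open they stand 13 mm farther back than shut.
Start: joints at [1.02, 0.259, 1.535, -0, 1.348, -0.203], TCP at [0.187, 0.517, 0.231] pointing down, gripper open.
Joint ranges: [-3.14, 3.14], [-0.91, 2.08], [0.19, 2.58], [-1.22, 4.36], [0.22, 2.71], [-3.12, 3.12]. Speed limits (rad/s): [2.57, 2.57, 3.14, 3.14, 3.14, 3.14].

## Interface

Orientations are given as a unit quaternion [x, y, z, w].
In Python, from bench import manip gives the robot as it stands.
- The arm moves only by the shell command python3 -m inch 'ROWS' [FORCE]. ROWS is a JSON object of lists of equal length, an entry for each row: "hand": the gripper command: -1 is shut, 1 is fully open, values between are in proportion; "delta_pos": the shift along the tool's x, y, z each as a share of 60 mm, from -1 to 1, a list of three; "delta_rot": the turn, a rotation vector about the tool's x, y, z each as a share of 90 degrees, from -1 to 1, a list of three. A call has 1 to 12 rows; each row shifts and turns the commanded pose from where the row before left it, along the tool's axes as they then stand; what a row does not reach is not made up. A row lasts 1/8 s, in which the tool goes at most 62.5 mm and 10.7 degrees, less where a joint would pass 70% of its speed; a pose out of reach is approached as far as the arm can. A call with a number of a shift or a turn outside -1 to 1 is refused whole. A call with a gripper value outside its range is refused whole. The fingers move at their own pace and stop on an object; FORCE is the grip in N (left out, the last holds). Time passes only in rows, so rows that do not move let the fingers close. It gives the time, the measured TCP pose, the force and the opening at its end, in the units of the state.
- manip.get_state(): the state, without advancing time (a new reading comes with each control period).
- manip.snapshot(name): name is "side" or "top" or "wrist"; returns a dict with "img" (420x560x3 uint8, blue, green, red), "fov_y" (degrees; the focal length in pixels is half the picture's height over the tangent of half this angle, whatever the lens; pixels are square), "cx", "cy" (the principal point, pixels), "k1" (the pictures are not rectified: a ray, as slopes to the right and down, at radius r is drawn at 1 + k1 r^2 times it, then the intrinsics apply), "camera_from_world" (4x4, takes a point from world to camera coordinates). Camera axes: x right, y up, looking along -z (the intrinsics and any distortion apply to the point x, -y, -z); pixel columns grow to the right and rows downward; lengths in m; the calibration is good to about 2 mm. A picture is of the moment at which its call begins. There is no depth.
- manip.sign_off(): hands the job in, once; it reports no verdict.
The state is a dict: "clock": time; "q": joint angles; "qd": joint speeds; "joint_efforts": joint torques, N m; "ee_pos": TCP position; "tcp_rot": TCP orientation; "wrist_force": force on the tool from outside, world axes, zero at the start; "wrist_torque": the same for the moment, N m; "opening": finger opening in m.
Only numpy, scipy, OpenCV 4.12 (cv2) and the standard library are available. Lean on these libraries where they do the work, as an engineer would, in place of code of your own. Each camera call takes 0.05 s, during which the arm holds its last target. There are 200 camera calls.

## Working session

There is one attempt and no reset: what is moved stays moved. The work goes in short steps, Python scripts to look and compute and a shell command to move; the robot and the scene stay as the last step left them, time stands still between calls to the robot, and variables do not carry over. Pictures are saved under pics/ and viewed, about 8 in all and at most 12, crops included, and the job is handed in when it is done.

```bash
ls; mkdir -p pics; python3 - <<'E'
from bench import manip
import cv2
for n in("side","top"):
    s=manip.snapshot(n); cv2.imwrite(f"pics/{n}0.png",s["img"]); print(n,s["fov_y"],s["cx"],s["cy"],s["k1"]);print(s["camera_from_world"])
s=manip.get_state();print(s)
E
```

```text
pics
side 56.58934455639292 284.8659997240425 205.95652570853218 -0.10055585944019076
[[-0.94283979 -0.3332345   0.00281006  0.52750156]
 [ 0.25924948 -0.72815922  0.63448708 -0.18219538]
 [-0.20938682  0.59894817  0.77292836 -0.97978419]
 [ 0.          0.          0.          1.        ]]
top 44.774135810539896 271.60087073347745 212.6587296189288 0.043803008694901335
[[ 9.21517416e-03 -9.99957498e-01  2.87103257e-04 -1.37201440e-02]
 [ 9.89376092e-01  9.15931805e-03  1.45089820e-01 -5.40849204e-01]
 [-1.45086283e-01 -1.05297487e-03  9.89418446e-01 -1.28517967e+00]
 [ 0.00000000e+00  0.00000000e+00  0.00000000e+00  1.00000000e+00]]
{'clock': 0.1, 'q': array([ 1.02022029e+00,  2.59277595e-01,  1.53601242e+00,  6.96056055e-06,
        1.34801398e+00, -2.02816136e-01]), 'qd': array([ 1.21175697e-03, -5.76021455e-04, -2.95346871e-03, -2.33801395e-04,
       -2.11059458e-03,  2.77848335e-05]), 'joint_efforts': array([ 3.26140071e-03, -4.46969497e+01, -2.91249365e+01, -3.70704975e-04,
        6.21075145e-03,  1.17887711e-05]), 'ee_pos': array([0.18715458, 0.51664975, 0.23053825]), 'tcp_rot': array([ 1.73005785e-01,  9.84920436e-01, -7.94427502e-04, -3.17914504e-04]), 'wrist_force': array([-0.32322923, -0.22140538, -0.15315668]), 'wrist_torque': array([0.0216501 , 0.04236419, 0.04727998]), 'opening': 0.08477889248341602}
```

View pics/top0.png

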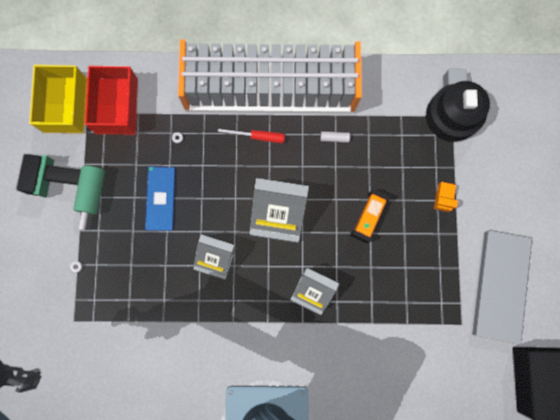

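View pics/side0.png

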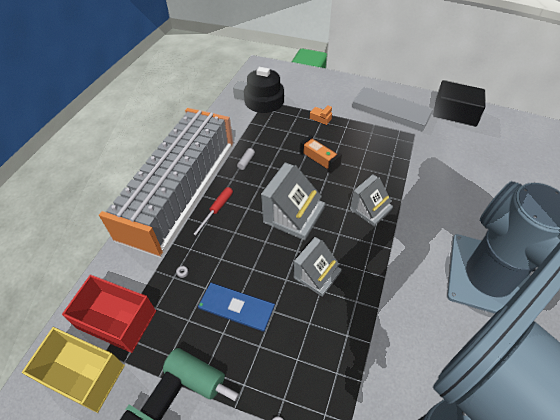

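Top view: scanner-like things are the scanner (371,216), the orange plug (447,196) and the battery pack's orange ends (183,75),(358,75). Scanner = (371,216), elongated with screen and button. Panel candidates: (279,212) large, (213,257) and (314,291) small; I choose the largest, at (279,212). The pad is at (160,199).

```bash
cat > h.py <<'E'
import numpy as np, cv2
from scipy.spatial.transform import Rotation as R
from bench import manip
class Cam:
    def __init__(s,name):
        d=manip.snapshot(name); s.img=d["img"]; s.T=np.array(d["camera_from_world"])
        s.f=210/np.tan(np.radians(d["fov_y"]/2)); s.c=np.array([d["cx"],d["cy"]]); s.k=d["k1"]
        s.o=-s.T[:3,:3].T@s.T[:3,3]
    def proj(s,P):
        p=np.atleast_2d(P)@s.T[:3,:3].T+s.T[:3,3]; u=np.c_[p[:,0],-p[:,1]]/-p[:,2:]
        return u*(1+s.k*(u**2).sum(1,keepdims=True))*s.f+s.c
    def ray(s,px):
        d=(np.atleast_2d(px)-s.c)/s.f; u=d.copy()
        for _ in range(20): u=d/(1+s.k*(u**2).sum(1,keepdims=True))
        return np.c_[u[:,0],-u[:,1],-np.ones(len(u))]@s.T[:3,:3]
    def plane(s,px,z):
        r=s.ray(px); return s.o+r*((z-s.o[2])/r[:,2])[:,None]
    def mask(s,lo,hi,box):
        h=cv2.inRange(cv2.cvtColor(s.img,cv2.COLOR_BGR2HSV),lo,hi); m=np.zeros_like(h)
        x0,y0,x1,y1=box; m[y0:y1,x0:x1]=h[y0:y1,x0:x1]; return m
def tri(c1,p1,c2,p2):
    a,b=c1.ray(p1)[0],c2.ray(p2)[0]; t=np.linalg.lstsq(np.c_[a,-b],c2.o-c1.o,rcond=None)[0]
    A,B=c1.o+a*t[0],c2.o+b*t[1]; return (A+B)/2,np.linalg.norm(A-B)
def big(m):
    return max(cv2.findContours(m,cv2.RETR_EXTERNAL,cv2.CHAIN_APPROX_NONE)[0],key=cv2.contourArea)
def rect(c,m,z):
    P=c.plane(big(m)[:,0].astype(float),z)[:,:2]
    r=cv2.minAreaRect((P*1000).astype(np.float32)); b=cv2.boxPoints(r)
    return r,b
E
python3 - <<'E'
from h import *
np.set_printoptions(precision=4,suppress=True)
t=Cam("top");s=Cam("side")
OR=((5,120,90),(22,255,255))
print("scanner body top",rect(t,t.mask(*OR,(345,180,400,250)),.045),rect(s,s.mask(*OR,(290,130,345,170)),.045))
BL=((95,120,60),(125,255,255))
print("pad top",rect(t,t.mask(*BL,(135,155,185,240)),.012),rect(s,s.mask(*BL,(190,275,285,335)),.012))
YE=((23,110,90),(35,255,255))
for c,b in((t,(245,175,315,245)),(s,(260,160,330,240))):
    m=big(c.mask(*YE,b)); print("rib",m[:,0].mean(0),cv2.boxPoints(cv2.minAreaRect(m)))
for c,b in((t,(262,200,295,225)),(s,(283,178,318,220))):
    m=cv2.inRange(c.img,(170,170,170),(255,255,255)); z=np.zeros_like(m);x0,y0,x1,y1=b;z[y0:y1,x0:x1]=m[y0:y1,x0:x1]
    z=cv2.morphologyEx(z,cv2.MORPH_CLOSE,np.ones((7,7)))
    m=big(z); print("label",cv2.minAreaRect(m)[0],cv2.contourArea(m),cv2.boxPoints(cv2.minAreaRect(m)))
a=cv2.resize(t.img[170:255,235:405],None,fx=4,fy=4,interpolation=2)
b=cv2.resize(s.img[130:245,250:350],None,fx=2.5,fy=2.5,interpolation=2)
o=np.zeros((a.shape[0]+b.shape[0],a.shape[1],3),np.uint8);o[:a.shape[0]]=a;o[a.shape[0]:,:b.shape[1]]=b
o=cv2.resize(o,None,fx=590/o.shape[0],fy=590/o.shape[0]) if o.shape[0]>600 else o
cv2.imwrite("pics/crop.png",o)
E
```

```text
scanner body top (((537.2506713867188, -263.4652404785156), (47.59565734863281, 110.69755554199219), 65.38936614990234), array([[ 477.0193, -262.0513],
       [ 577.6609, -308.1512],
       [ 597.4821, -264.8792],
       [ 496.8404, -218.7793]], dtype=float32)) (((536.1339111328125, -248.8626708984375), (72.36123657226562, 122.27705383300781), 64.5826187133789), array([[ 465.3842, -255.3   ],
       [ 575.8255, -307.7824],
       [ 606.8836, -242.4254],
       [ 496.4423, -189.9429]], dtype=float32))
pad top (((582.3536376953125, 288.6242980957031), (73.57247161865234, 168.0617218017578), 89.86012268066406), array([[498.2332, 252.0433],
       [666.2945, 251.633 ],
       [666.4741, 325.2053],
       [498.4128, 325.6156]], dtype=float32)) (((580.2996826171875, 291.7593078613281), (171.10205078125, 73.34440612792969), 0.12775975465774536), array([[494.6671, 328.2407],
       [494.8307, 254.8964],
       [665.9323, 255.278 ],
       [665.7687, 328.6222]], dtype=float32))
rib [275.7412 224.4353] [[255.5663 223.776 ]
 [256.3766 218.5901]
 [295.6674 224.7293]
 [294.8571 229.9152]]
rib [305.9298 203.7544] [[295.3831 215.9491]
 [312.7698 189.2004]
 [316.2848 191.4851]
 [298.8981 218.2337]]
label (277.1936340332031, 213.49131774902344) 318.5 [[265.578  220.2428]
 [268.1445 203.5607]
 [288.8092 206.7399]
 [286.2428 223.422 ]]
label (297.9117736816406, 196.1470489501953) 244.5 [[285.3765 193.1059]
 [296.8235 183.2941]
 [310.4471 199.1882]
 [299.     209.    ]]
```

View pics/crop.png

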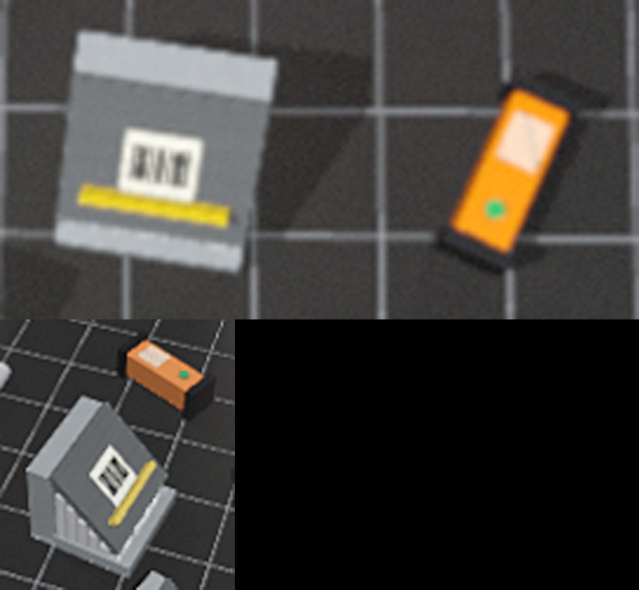

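Crop confirms: the large unit has barcode label and rib; the scanner's screen lies toward the far end (dark nose) and its green button is nearer the robot. Now the panel pose and a planning helper.

```bash
cat >> h.py <<'E'
def now():
    s=manip.get_state(); return np.array(s["ee_pos"]),R.from_quat(s["tcp_rot"]),s
def rows(p,Rt,n):
    """equal rows for n steps to pose p,Rt from the measured one"""
    p0,R0,_=now(); w=(R0.inv()*Rt).as_rotvec()/n
    M=sum((R0*R.from_rotvec(w*k)).as_matrix() for k in range(n))
    d=np.linalg.solve(M,p-p0)
    print(n,"rows pos",np.round(d/.06,4),"rot",np.round(w/(np.pi/2),4),"| total shift mm",np.round((p-p0)*1e3,1),"rot deg",np.round(np.degrees(w*n),1))
def frame(x,z):
    x=x/np.linalg.norm(x); y=np.cross(z,x); y/=np.linalg.norm(y); return np.c_[x,y,np.cross(x,y)]
def toolR(Rs,a):
    """tool orientation gripping scanner of orientation Rs (3x3), tips leaning a deg to nose"""
    a=np.radians(a); z=Rs@[np.sin(a),0,-np.cos(a)]; y=Rs[:,1]
    return R.from_matrix(np.c_[np.cross(y,z),y,z])
E
python3 - <<'E'
from h import *
np.set_printoptions(precision=4,suppress=True)
t=Cam("top");s=Cam("side")
print("label tri",tri(t,(277.8,213.8),s,(298,195.7)),"plane85",t.plane((277.8,213.8),.085))
m=big(t.mask((23,110,90),(35,255,255),(245,175,315,245)))[:,0].astype(float)
e=t.plane([[255.9,221.2],[295.3,227.3]],.073);print("rib ends",e,np.linalg.norm(e[1]-e[0]))
d=e[0]-e[1];print("panel yaw",np.degrees(np.arctan2(-d[0],d[1])),"rib mid",e.mean(0))
print(s.plane([[314.5,190.3],[297.1,217.1]],.073))
Rs=frame(np.array([np.cos(np.radians(-24.6)),np.sin(np.radians(-24.6)),0]),np.array([0,0,1.]))
rows(np.array([.40,-.0,.33]),toolR(Rs,0),9)
E
```

```text
label tri (array([ 0.5314, -0.0244,  0.0852]), np.float64(0.00027785605329146677)) plane85 [[ 0.5315 -0.0243  0.085 ]]
rib ends [[ 0.5139  0.0307  0.073 ]
 [ 0.4993 -0.0688  0.073 ]] 0.10059077502674696
panel yaw -8.334677415713184 rib mid [ 0.5066 -0.0191  0.073 ]
[[ 0.4977 -0.0683  0.073 ]
 [ 0.5135  0.0358  0.073 ]]
9 rows pos [-0.724  -0.7403 -0.1831] rot [-0.     -0.      0.0058] | total shift mm [ 212.7 -516.9   99. ] rot deg [-0.  -0.   4.7]
```

```bash
python3 -m inch '{"hand":[1,1,1,1,1,1,1,1,1,1,1],"delta_pos":[[-0.65,-0.67,-0.165],[-0.65,-0.67,-0.165],[-0.65,-0.67,-0.165],[-0.65,-0.67,-0.165],[-0.65,-0.67,-0.165],[-0.65,-0.67,-0.165],[-0.65,-0.67,-0.165],[-0.65,-0.67,-0.165],[-0.65,-0.67,-0.165],[-0.65,-0.67,-0.165],[0,0,0]],"delta_rot":[[0,0,0.005],[0,0,0.005],[0,0,0.005],[0,0,0.005],[0,0,0.005],[0,0,0.005],[0,0,0.005],[0,0,0.005],[0,0,0.005],[0,0,0.005],[0,0,0]]}'
python3 - <<'E'
from h import *
np.set_printoptions(precision=4,suppress=True)
p,r,s=now();print(p,r.as_matrix(),s["clock"],s["q"])
w=Cam("wrist");cv2.imwrite("pics/w1.png",w.img);print(w.o,-w.T[2,:3]);print(w.proj([[.5314,-.0244,.085],[.5357,-.266,.045]]))
E
```

```text
clock: 1.68
ee_pos: [0.4001, -0.005, 0.3307]
tcp_rot: [0.215, 0.977, -0.0, 0.001]
wrist_force: [-1.7, 0.8, -0.1]
opening: 0.0856
[ 0.4001 -0.005   0.3307] [[-0.9078  0.4194  0.001 ]
 [ 0.4194  0.9078 -0.0012]
 [-0.0014 -0.0007 -1.    ]] 1.675 [-0.2922 -0.0755  1.6686 -0.0009  1.5472 -1.4302]
[0.3371 0.0247 0.4737] [ 0.2531 -0.1179 -0.9602]
[[309.933  263.9873]
 [166.121  313.0161]]
```

View pics/w1.png

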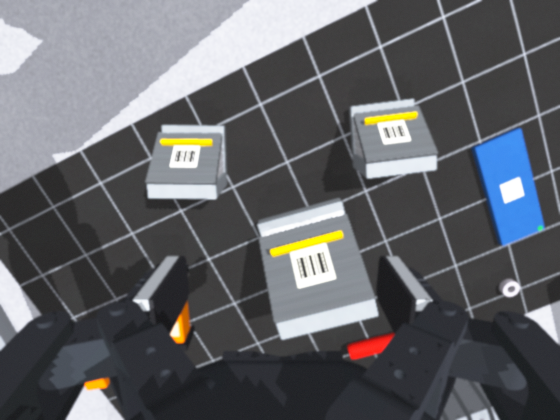

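Wrist picture: large unit centre (315,265), its label (313,265), rib (307,243); scanner seen beside the left finger at (180,322). I refine the panel here and plan the pre-grasp.

```bash
python3 - <<'E'
from h import *
np.set_printoptions(precision=4,suppress=True)
w=Cam("wrist")
m=big(w.mask((20,110,90),(36,255,255),(255,220,355,265)));r=cv2.minAreaRect(m);print("rib px",r)
b=cv2.boxPoints(r);print(b)
g=cv2.inRange(w.img,(185,185,185),(255,255,255));z=np.zeros_like(g);z[242:292,285:340]=g[242:292,285:340]
z=cv2.morphologyEx(z,cv2.MORPH_CLOSE,np.ones((9,9)));k=big(z);rl=cv2.minAreaRect(k);bl=cv2.boxPoints(rl);print("label px",rl,bl)
# intersect with panel plane
def onplane(c,px,yaw,off,P=np.array([.5314,-.0244,.085])):
    u=np.array([np.cos(yaw),np.sin(yaw),0]);n=(np.array([0,0,1.])-u)/2**.5
    x=(np.array([0,0,1.])+u)/2**.5; y=np.cross(n,x); d=c.ray(px);t=((P+n*off-c.o)@n)/(d@n);Q=c.o+d*t[:,None]
    return Q,np.c_[(Q-P)@x,(Q-P)@y]*1e3
yaw=np.radians(-8.3)
print(onplane(w,np.r_[bl,[rl[0]]],yaw,0)); print(onplane(w,b,yaw,.012))
t=Cam("top");m=cv2.minAreaRect(big(t.mask((23,110,90),(35,255,255),(245,175,315,245))))
print("top rib",onplane(t,cv2.boxPoints(m),yaw,.012)[1])
Rs=frame(np.array([np.cos(np.radians(-24.6)),np.sin(np.radians(-24.6)),0]),np.array([0,0,1.]))
Rt=toolR(Rs,20);u=Rs[:,0]
C=np.array([.536,-.266,.025]); g=C-.012*u; tcp=g+Rt.as_matrix()[:,2]*.019
print(tcp); rows(tcp-.11*Rt.as_matrix()[:,2],Rt,8)
E
```

```text
rib px ((304.60711669921875, 244.8998565673828), (9.228252410888672, 75.43019104003906), 75.00492095947266)
[[266.9825 250.2011]
 [339.8441 230.6846]
 [342.2318 239.5986]
 [269.3701 259.1151]]
label px ((310.6535949707031, 267.16387939453125), (38.43305587768555, 40.76342010498047), 75.46554565429688) [[286.1015 253.6774]
 [325.5604 243.4473]
 [335.2057 280.6504]
 [295.7468 290.8805]]
(array([[ 0.5105, -0.0474,  0.0676],
       [ 0.5189,  0.0078,  0.068 ],
       [ 0.5553,  0.001 ,  0.105 ],
       [ 0.5477, -0.0511,  0.105 ],
       [ 0.5336, -0.0224,  0.0869]]), array([[-24.5989, -25.8255],
       [-24.0592,  30.041 ],
       [ 28.2187,  28.6148],
       [ 28.2173, -24.0594],
       [  2.6943,   2.3263]]))
(array([[ 0.4935, -0.0684,  0.0708],
       [ 0.5085,  0.0323,  0.0711],
       [ 0.5175,  0.0304,  0.0803],
       [ 0.5029, -0.0688,  0.0802]]), array([[-32.0281, -48.9837],
       [-31.6904,  52.8288],
       [-18.6578,  52.2351],
       [-18.7538, -48.0809]]))Traceback (most recent call last):
  File "<stdin>", line 15, in <module>
  File "h.py", line 25, in big
    return max(cv2.findContours(m,cv2.RETR_EXTERNAL,cv2.CHAIN_APPROX_NONE)[0],key=cv2.contourArea)
ValueError: max() iterable argument is empty
```

```bash
python3 - <<'E'
from h import *
np.set_printoptions(precision=4,suppress=True)
Rs=frame(np.array([np.cos(np.radians(-24.6)),np.sin(np.radians(-24.6)),0]),np.array([0,0,1.]))
Rt=toolR(Rs,20);u=Rs[:,0]
C=np.array([.536,-.266,.025]); g=C-.012*u; tcp=g+Rt.as_matrix()[:,2]*.019
print(tcp); rows(tcp-.13*Rt.as_matrix()[:,2],Rt,8)
E
```

```text
[ 0.531  -0.2637  0.0071]
8 rows pos [-0.3198 -0.3835  0.4742] rot [ 0.0001 -0.0279  0.0002] | total shift mm [  92.2 -244.3 -200.7] rot deg [  0.  -20.1   0.2]
```

```bash
python3 -m inch '{"hand":[1,1,1,1,1,1,1,1,1],"delta_pos":[[-0.32,-0.384,0.474],[-0.32,-0.384,0.474],[-0.32,-0.384,0.474],[-0.32,-0.384,0.474],[-0.32,-0.384,0.474],[-0.32,-0.384,0.474],[-0.32,-0.384,0.474],[-0.32,-0.384,0.474],[0,0,0]],"delta_rot":[[0,-0.028,0],[0,-0.028,0],[0,-0.028,0],[0,-0.028,0],[0,-0.028,0],[0,-0.028,0],[0,-0.028,0],[0,-0.028,0],[0,0,0]]}'
python3 - <<'E'
from h import *
w=Cam("wrist");cv2.imwrite("pics/w2.png",w.img)
np.set_printoptions(precision=4,suppress=True)
m=w.mask((5,120,90),(22,255,255),(0,0,560,420));print(rect(w,m,.045),cv2.minAreaRect(big(m)))
s=now()[2];print(s["q"])
E
```

```text
clock: 2.95
ee_pos: [0.4913, -0.2447, 0.1281]
tcp_rot: [0.208, 0.963, -0.036, 0.17]
wrist_force: [0.4, 0.4, -0.2]
opening: 0.0855
(((539.2136840820312, -265.0462646484375), (41.720001220703125, 105.44164276123047), 65.59832000732422), array([[ 482.5844, -262.2623],
       [ 578.6071, -305.8235],
       [ 595.843 , -267.8303],
       [ 499.8203, -224.269 ]], dtype=float32)) ((283.0, 222.5), (103.0, 58.0), 90.0)
[-0.7344  0.1732  1.9853  0.1732  0.6573 -1.9997]
```

View pics/w2.png

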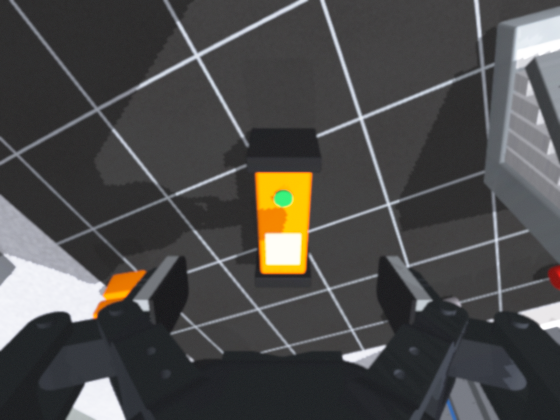

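Scanner seen whole: body at (283,222), button (284,198), screen (283,250), nose end toward the palm side (far). Measured 41.7 × 105.4 mm (expected 40 × 106), so centre (0.539,-0.265), yaw -24.4° is good.

```bash
python3 - <<'E'
from h import *
y=np.radians(-24.4);Rs=frame(np.array([np.cos(y),np.sin(y),0]),np.array([0,0,1.]))
Rt=toolR(Rs,20);u=Rs[:,0]
C=np.array([.539,-.265,.026]); g=C-.012*u; tcp=g+Rt.as_matrix()[:,2]*.019
print(tcp); rows(tcp-.05*Rt.as_matrix()[:,2],Rt,2);rows(tcp,Rt,5)
E
```

```text
[ 0.53398977 -0.26272726  0.00814584]
2 rows pos [-0.0198  0.0047  0.6622] rot [ 0.0005 -0.0001  0.0001] | total shift mm [ 27.  -11.5 -73.9] rot deg [ 0.1 -0.   0. ]
5 rows pos [-0.0079  0.0018  0.4315] rot [ 0.0002 -0.      0.    ] | total shift mm [  42.6  -18.6 -120.8] rot deg [ 0.1 -0.   0. ]
```

```bash
python3 -m inch '{"hand":[1,1,1,1,1,1,1,-0.2,-0.6,-1,-1],"delta_pos":[[-0.008,0.002,0.43],[-0.008,0.002,0.43],[-0.008,0.002,0.43],[-0.008,0.002,0.43],[-0.008,0.002,0.43],[0,0,0],[0,0,0],[0,0,0],[0,0,0],[0,0,0],[0,0,0]],"delta_rot":[[0,0,0],[0,0,0],[0,0,0],[0,0,0],[0,0,0],[0,0,0],[0,0,0],[0,0,0],[0,0,0],[0,0,0],[0,0,0]]}' 70
python3 -m inch '{"hand":[-1,-1,-1,-1],"delta_pos":[[0,0,0],[0,0,0],[0,0,0],[0,0,0]],"delta_rot":[[0,0,0],[0,0,0],[0,0,0],[0,0,0]]}' 70
```

```text
clock: 4.38
ee_pos: [0.5347, -0.265, 0.0108]
tcp_rot: [0.208, 0.962, -0.037, 0.172]
wrist_force: [-2.2, 1.9, 7.5]
opening: 0.0392
clock: 4.88
ee_pos: [0.5347, -0.265, 0.0108]
tcp_rot: [0.208, 0.962, -0.037, 0.172]
wrist_force: [-2.9, 2.2, 7.4]
opening: 0.0388
```

```bash
python3 -m inch '{"hand":[-1,-1,-1,-1,-1,-1,-1,-1,-1],"delta_pos":[[-0.1,0,-0.28],[-0.2,0,-0.56],[-0.2,0,-0.56],[-0.2,0,-0.56],[-0.2,0,-0.56],[-0.2,0,-0.56],[-0.2,0,-0.56],[0,0,0],[0,0,0]],"delta_rot":[[0,0,0],[0,0,0],[0,0,0],[0,0,0],[0,0,0],[0,0,0],[0,0,0],[0,0,0],[0,0,0]]}' 70
python3 - <<'E'
from h import *
np.set_printoptions(precision=4,suppress=True)
s=now()[2];print(s["wrist_force"],s["wrist_torque"],s["q"])
w=Cam("wrist");a=Cam("side");
p=a.proj(now()[0])[0].astype(int);c=a.img[max(0,p[1]-100):p[1]+80,max(0,p[0]-130):p[0]+130]
c=cv2.resize(c,None,fx=400/c.shape[0],fy=400/c.shape[0])[:,:400];cv2.imwrite("pics/g.png",np.hstack([w.img[:400,100:500],c]));print(p)
E
```

```text
clock: 6.0
ee_pos: [0.5316, -0.2633, 0.2399]
tcp_rot: [0.208, 0.963, -0.036, 0.17]
wrist_force: [-0.4, -0.1, -3.0]
opening: 0.0396
[-0.4135 -0.1134 -3.0154] [0.1485 0.2516 0.0425] [-0.7058  0.1274  1.7323  0.117   0.949  -1.9023]
[326  97]
```

View pics/g.png

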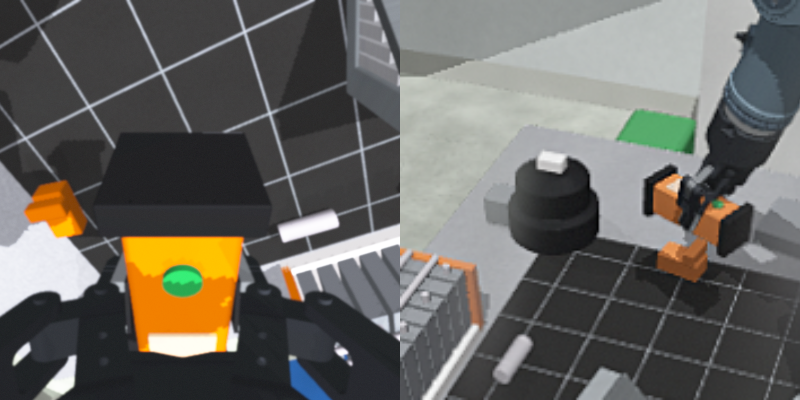

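Held: rear bumper top edge at (95–270, 208), its far edge at 133, button (182,281) – no yaw. Now estimate the in-hand pitch and offset from the rear bumper's edges.

```bash
python3 - <<'E'
from h import *
w=Cam("wrist");g=cv2.cvtColor(w.img,cv2.COLOR_BGR2GRAY).astype(float)
print("col",[int(v) for v in g[122:250,270:295].mean(1)])
for y in(145,170,200,215,230): print(y,"L",[int(v) for v in g[y-1:y+2,185:228].mean(0)],"R",[int(v) for v in g[y-1:y+2,335:378].mean(0)])
np.save("wT.npy",w.T)
p,r,_=now();print((r.inv().as_matrix()@(w.T[:3,:3].T)).round(4),r.inv().apply(w.o-p))
E
```

```text
col [80, 80, 80, 80, 79, 78, 78, 78, 77, 71, 57, 42, 35, 33, 34, 33, 34, 33, 33, 33, 33, 34, 33, 34, 34, 34, 34, 34, 34, 33, 33, 34, 34, 34, 33, 33, 34, 33, 33, 34, 33, 34, 33, 34, 33, 33, 33, 33, 33, 33, 33, 33, 33, 33, 34, 34, 34, 33, 34, 33, 33, 34, 33, 34, 33, 34, 33, 33, 34, 33, 33, 34, 34, 34, 34, 33, 34, 33, 34, 33, 34, 34, 38, 44, 49, 51, 50, 49, 48, 47, 47, 47, 47, 47, 47, 47, 47, 47, 48, 47, 47, 47, 47, 47, 47, 47, 47, 47, 47, 47, 46, 46, 47, 56, 95, 151, 178, 187, 189, 189, 189, 189, 189, 189, 189, 189, 189, 189]
145 L [43, 43, 44, 43, 42, 44, 42, 42, 43, 44, 43, 43, 43, 44, 43, 44, 43, 44, 47, 52, 59, 62, 65, 66, 75, 99, 133, 157, 153, 117, 73, 44, 34, 33, 34, 33, 35, 34, 34, 33, 32, 33, 33] R [33, 34, 33, 35, 35, 34, 33, 33, 34, 34, 34, 35, 36, 42, 53, 59, 62, 64, 64, 64, 64, 63, 64, 64, 64, 64, 63, 63, 62, 64, 63, 63, 63, 63, 62, 62, 62, 63, 62, 63, 65, 76, 113]
170 L [42, 43, 43, 43, 43, 44, 43, 42, 43, 43, 42, 42, 43, 44, 44, 45, 48, 54, 60, 61, 55, 45, 37, 35, 33, 34, 34, 33, 32, 34, 34, 33, 34, 32, 33, 34, 34, 33, 33, 33, 33, 33, 33] R [34, 33, 34, 33, 34, 32, 32, 3
[... 651 characters left out ...]
 48, 47, 48, 49, 48, 47] R [48, 47, 48, 48, 47, 48, 47, 47, 47, 48, 48, 48, 47, 47, 48, 47, 46, 47, 47, 48, 48, 48, 48, 47, 48, 47, 48, 48, 47, 47, 48, 47, 47, 47, 48, 53, 59, 62, 63, 63, 64, 61, 61]
230 L [45, 43, 43, 42, 44, 43, 44, 43, 45, 50, 59, 66, 63, 52, 45, 45, 47, 45, 46, 45, 45, 46, 46, 46, 45, 47, 46, 46, 45, 46, 46, 46, 47, 46, 47, 46, 46, 46, 46, 46, 46, 46, 46] R [46, 48, 47, 47, 48, 47, 47, 47, 47, 47, 47, 47, 47, 47, 47, 48, 46, 46, 47, 48, 48, 47, 47, 47, 47, 47, 48, 47, 47, 46, 46, 46, 45, 43, 44, 44, 43, 44, 44, 44, 44, 49, 71]
[[ 6.000e-04  9.607e-01  2.776e-01]
 [ 1.000e+00 -6.000e-04 -1.000e-04]
 [ 1.000e-04  2.776e-01 -9.607e-01]] [ 0.06955366  0.00050495 -0.14262521]
```

```bash
cat >> h.py <<'E'
S_pts=np.array([[-65,-25,0],[-65,25,0],[-65,-25,50],[-65,25,50],[-53,-25,50],[-53,25,50]])/1e3
def fit_hand(w,obs):
    """obs: rows (bottom rear, top rear, top front), widths (bottom rear, top rear), centre col -> a deg, scanner origin in tool frame"""
    from scipy.optimize import least_squares
    p,r,_=now()
    def f(v):
        Rs=toolR(np.eye(3),v[0]).inv(); P=Rs.apply(S_pts)+v[1:4]
        q=w.proj(r.apply(P)+p)
        return np.r_[(q[0]+q[1])[1]/2,(q[2]+q[3])[1]/2,(q[4]+q[5])[1]/2,abs(q[0]-q[1])[0],abs(q[2]-q[3])[0],(q[2]+q[3])[0]/2]-obs
    z=least_squares(f,[20,0,0,0],x_scale=[10,.01,.01,.01]); return z.x,z.fun
E
python3 - <<'E'
from h import *
np.set_printoptions(precision=4,suppress=True)
w=Cam("wrist");x,f=fit_hand(w,np.array([132,204.8,236.4,124.1,178.6,281.7]));print(x,f)
a=np.radians(20);Rm=toolR(np.eye(3),20).inv().as_matrix();print("nominal",Rm@np.array([.012,0,-.025])+[0,0,-.019])
p,r,_=now();print("scanner world",r.apply(x[1:])+p, (r*toolR(np.eye(3),x[0]).inv()).as_matrix())
E
```

```text
[19.9869  0.0005  0.0004  0.0127] [-0.279  -0.1262  0.3467 -0.8435  0.2644 -0.    ]
nominal [-0.0027  0.      0.0086]
scanner world [ 0.5356 -0.2646  0.2275] [[ 0.9105  0.4136 -0.0001]
 [-0.4136  0.9105 -0.001 ]
 [-0.0003  0.0009  1.    ]]
```

```bash
cat >> h.py <<'E'
YAW=np.radians(-8.4); u_=np.array([np.cos(YAW),np.sin(YAW),0]); zh=np.array([0,0,1.])
N=(zh-u_)/2**.5; XS=(zh+u_)/2**.5; YS=np.cross(N,XS)
P0=np.array([.5317,-.0225,.085]); RREAD=np.c_[-N,np.cross(XS,-N),XS]
HAND=np.array([0,.0002,.0112]); A=20.
def tcp_for(Rs,pt_w,pt_s):
    Rt=toolR(Rs,A); Ts=toolR(np.eye(3),A).inv()
    return pt_w-Rt.apply(Ts.apply(pt_s)+HAND),Rt
def nose():
    p,r,s=now(); Rs=(r*toolR(np.eye(3),A).inv()).as_matrix(); q=p+r.apply(toolR(np.eye(3),A).inv().apply([.065,0,.025])+HAND)
    d=q-P0; return np.array([d@XS,d@YS,d@N])*1e3,np.degrees((R.from_matrix(RREAD).inv()*R.from_matrix(Rs)).as_rotvec()),s
E
python3 - <<'E'
from h import *
for n in(.08,.02):
    p,Rt=tcp_for(RREAD,P0+XS*.008+N*n,[.065,0,.025]);print(p,Rt.as_matrix()[:,2]);rows(p,Rt,9)
E
```

```text
[ 0.4230309  -0.00665531  0.18566032] [-0.41808455  0.06173736 -0.90630779]
9 rows pos [0.3436 0.3985 0.0954] rot [ 0.001   0.0552 -0.0203] | total shift mm [-108.8  256.8  -54. ] rot deg [  0.8  44.7 -16.4]
[ 0.46500217 -0.01285309  0.14323391] [-0.41808455  0.06173736 -0.90630779]
9 rows pos [0.2637 0.4136 0.1757] rot [ 0.001   0.0552 -0.0203] | total shift mm [-66.9 250.6 -96.4] rot deg [  0.8  44.7 -16.4]
```

```bash
python3 -m inch '{"hand":[-1,-1,-1,-1,-1,-1,-1,-1,-1,-1,-1],"delta_pos":[[0.344,0.398,0.095],[0.344,0.398,0.095],[0.344,0.398,0.095],[0.344,0.398,0.095],[0.344,0.398,0.095],[0.344,0.398,0.095],[0.344,0.398,0.095],[0.344,0.398,0.095],[0.344,0.398,0.095],[0,0,0],[0,0,0]],"delta_rot":[[0.001,0.055,-0.02],[0.001,0.055,-0.02],[0.001,0.055,-0.02],[0.001,0.055,-0.02],[0.001,0.055,-0.02],[0.001,0.055,-0.02],[0.001,0.055,-0.02],[0.001,0.055,-0.02],[0.001,0.055,-0.02],[0,0,0],[0,0,0]]}'
python3 - <<'E'
from h import *
np.set_printoptions(precision=3,suppress=True)
n=nose();print(n[0],n[1],n[2]["q"],n[2]["wrist_force"],n[2]["wrist_torque"])
p,Rt=tcp_for(RREAD,P0+XS*.008+N*.02,[.065,0,.025]);rows(p,Rt,3)
a=Cam("side");q=a.proj(P0)[0].astype(int)
cv2.imwrite("pics/r1.png",cv2.resize(a.img[q[1]-110:q[1]+70,q[0]-90:q[0]+150],None,fx=3,fy=3,interpolation=2))
E
```

```text
clock: 7.58
ee_pos: [0.4246, -0.0077, 0.1863]
tcp_rot: [0.074, 0.974, 0.014, -0.213]
wrist_force: [0.7, -0.2, -2.0]
opening: 0.0392
[10.156 -1.18  79.335] [ 0.014 -0.37  -0.288] [-0.245  0.358  1.592 -0.043  1.619 -1.658] [ 0.69  -0.218 -1.957] [-0.008 -0.345 -0.004]
3 rows pos [-0.305  0.006  0.123] rot [-0.     0.001 -0.001] | total shift mm [ 40.4  -5.1 -43.1] rot deg [-0.1  0.4 -0.3]
```

View pics/r1.png

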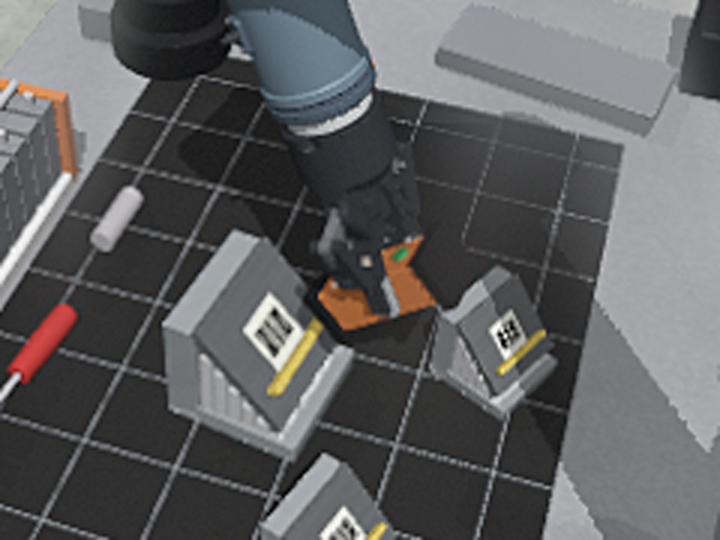

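Side view: scanner pitched 45° in front of the panel, screen side uphill, clear of everything (nose near (325,300), label (272,335)). Advance to 20 mm, then 6 mm from the panel.

```bash
python3 -m inch '{"hand":[-1,-1,-1,-1,-1,-1],"delta_pos":[[-0.305,0.006,0.123],[-0.305,0.006,0.123],[-0.305,0.006,0.123],[0,0,0],[0,0,0],[0,0,0]],"delta_rot":[[0,0.0013,-0.001],[0,0.0013,-0.001],[0,0.0013,-0.001],[0,0,0],[0,0,0],[0,0,0]]}'
python3 - <<'E'
from h import *
np.set_printoptions(precision=3,suppress=True)
n=nose();print(n[0],n[1],n[2]["wrist_force"])
p,Rt=tcp_for(RREAD,P0+XS*.006+N*.006,[.065,0,.025]);rows(p,Rt,2)
t=Rt.inv();print("1mm: XS",t.apply(XS)/60,"YS",t.apply(YS)/60,"N",t.apply(N)/60)
a=Cam("side");b=Cam("top");o=[]
for c in(a,b):
    q=c.proj(P0)[0].astype(int);o.append(cv2.resize(c.img[q[1]-50:q[1]+50,q[0]-50:q[0]+50],None,fx=4,fy=4,interpolation=2))
cv2.imwrite("pics/r2.png",np.hstack(o))
E
```

```text
clock: 8.38
ee_pos: [0.4642, -0.0125, 0.1445]
tcp_rot: [0.072, 0.974, 0.015, -0.216]
wrist_force: [-0.4, -0.4, -2.4]
opening: 0.0395
[ 8.288  0.181 21.448] [-0.048 -0.011 -0.039] [-0.449 -0.432 -2.356]
2 rows pos [-0.115 -0.002  0.062] rot [-0.  0. -0.] | total shift mm [  9.2  -1.6 -12.5] rot deg [-0.1  0.  -0. ]
1mm: XS [-0.006  0.    -0.016] YS [0.    0.017 0.   ] N [ 0.016 -0.    -0.006]
```

View pics/r2.png

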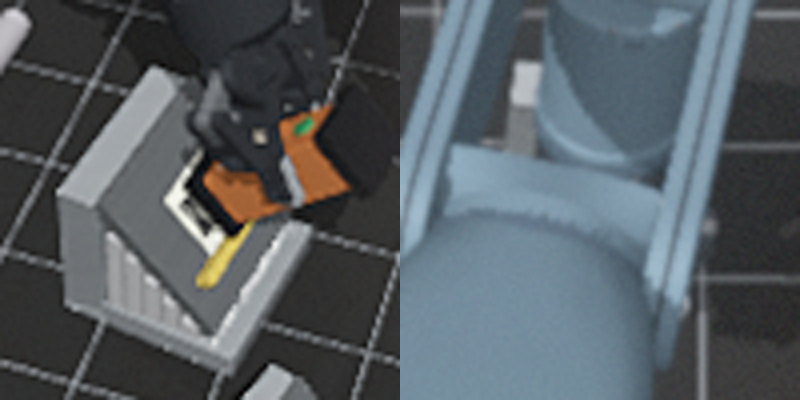

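Side view: nose (235,200) stands off the label (195,205) on the rib's uphill side; top view is blocked by the arm. Close in.

```bash
python3 -m inch '{"hand":[-1,-1,-1,-1,-1],"delta_pos":[[-0.115,-0.002,0.062],[-0.115,-0.002,0.062],[0,0,0],[0,0,0],[0,0,0]],"delta_rot":[[0,0,0],[0,0,0],[0,0,0],[0,0,0],[0,0,0]]}'
python3 - <<'E'
from h import *
np.set_printoptions(precision=2,suppress=True)
n=nose();f=n[2]["wrist_force"];print(n[0],n[1],"F x,y,n",f@XS,f@YS,f@N)
E
python3 -m inch '{"hand":[-1,-1,-1,-1,-1],"delta_pos":[[0.006,0,0.016],[0.006,0,0.016],[0.006,0,0.016],[0,0,0],[0,0,0]],"delta_rot":[[0,0,0],[0,0,0],[0,0,0],[0,0,0],[0,0,0]]}'
python3 - <<'E'
from h import *
np.set_printoptions(precision=2,suppress=True)
n=nose();f=n[2]["wrist_force"];print(n[0],n[1],"F x,y,n",f@XS,f@YS,f@N)
E
```

```text
clock: 9.1
ee_pos: [0.4735, -0.0139, 0.1312]
tcp_rot: [0.071, 0.974, 0.015, -0.216]
wrist_force: [0.2, 0.4, -2.7]
opening: 0.039
[5.45 0.19 5.39] [-0.06  0.06 -0.01] F x,y,n -1.8363834847863894 0.4092969099999856 -1.966991537512953
clock: 9.72
ee_pos: [0.4714, -0.0136, 0.129]
tcp_rot: [0.071, 0.974, 0.015, -0.216]
wrist_force: [-0.7, -0.4, -2.4]
opening: 0.0393
[2.41 0.16 5.36] [-0.06  0.05 -0.02] F x,y,n -2.1336777352010032 -0.5070736303764951 -1.2316473786314683
```

Baseline force ≈ (-2, 0, -1.6). Continue downhill 1 mm at a time.

```bash
cat > n.py <<'E'
from h import *
np.set_printoptions(precision=2,suppress=True)
n=nose();f=n[2]["wrist_force"];print("nose",n[0],n[1],"F x,y,n",np.array([f@XS,f@YS,f@N]),"T",n[2]["wrist_torque"])
E
python3 -m inch '{"hand":[-1,-1,-1],"delta_pos":[[0.006,0,0.016],[0.003,0,0.008],[0,0,0]],"delta_rot":[[0,0,0],[0,0,0],[0,0,0]]}' >/dev/null; python3 n.py
python3 -m inch '{"hand":[-1,-1,-1],"delta_pos":[[0.006,0,0.016],[0,0,0],[0,0,0]],"delta_rot":[[0,0,0],[0,0,0],[0,0,0]]}'>/dev/null; python3 n.py
```

```text
nose [0.82 0.17 5.37] [-0.06  0.05 -0.02] F x,y,n [-1.74  0.65 -2.11] T [-0.01 -0.37  0.01]
nose [0.5  0.13 5.27] [-0.06 -0.02 -0.02] F x,y,n [ 3.17 -0.02 -0.3 ] T [-0.01 -0.56  0.  ]
```

```bash
python3 -m inch '{"hand":[-1,-1,-1],"delta_pos":[[0.006,0,0.016],[0,0,0],[0,0,0]],"delta_rot":[[0,0,0],[0,0,0],[0,0,0]]}'>/dev/null; python3 n.py
```

```text
nose [0.39 0.09 5.19] [-0.06 -0.12 -0.02] F x,y,n [6.34 0.28 3.03] T [-0.02 -0.8  -0.08]
```

Rib touched at x≈0.4 mm (expected 0). Ease 1.2 mm off it and close on the panel.

```bash
python3 -m inch '{"hand":[-1,-1,-1,-1,-1,-1],"delta_pos":[[-0.007,0,-0.019],[-0.016,0,0.006],[-0.016,0,0.006],[-0.016,0,0.006],[0,0,0],[0,0,0]],"delta_rot":[[0,0,0],[0,0,0],[0,0,0],[0,0,0],[0,0,0],[0,0,0]]}' >/dev/null; python3 n.py
python3 -m inch '{"hand":[-1,-1,-1],"delta_pos":[[-0.016,0,0.006],[0,0,0],[0,0,0]],"delta_rot":[[0,0,0],[0,0,0],[0,0,0]]}'>/dev/null; python3 n.py
```

```text
nose [0.38 0.09 2.18] [-0.06  0.01 -0.02] F x,y,n [ 5.65 -0.1   0.98] T [-0.04 -0.77 -0.09]
nose [0.39 0.13 1.23] [-0.06  0.01 -0.02] F x,y,n [6.27 0.39 1.01] T [-0.01 -0.72 -0.04]
```

```bash
python3 -m inch '{"hand":[-1,-1,-1],"delta_pos":[[-0.016,0,0.006],[0,0,0],[0,0,0]],"delta_rot":[[0,0,0],[0,0,0],[0,0,0]]}'>/dev/null; python3 n.py
```

```text
nose [0.42 0.12 0.22] [-0.06  0.01 -0.02] F x,y,n [6.3  0.6  1.26] T [-0.03 -0.73 -0.01]
```

```bash
python3 -m inch '{"hand":[-1,-1,-1],"delta_pos":[[-0.014,0,0.0],[0,0,0],[0,0,0]],"delta_rot":[[0,0,0],[0,0,0],[0,0,0]]}'>/dev/null; python3 n.py
```

```text
nose [ 0.42  0.09 -0.48] [-0.06  0.04 -0.02] F x,y,n [5.82 0.2  1.92] T [-0.05 -0.62 -0.09]
```

```bash
python3 -m inch '{"hand":[-1,-1,-1],"delta_pos":[[-0.016,0,0.006],[0,0,0],[0,0,0]],"delta_rot":[[0,0,0],[0,0,0],[0,0,0]]}'>/dev/null; python3 n.py
```

```text
nose [ 0.41  0.14 -1.54] [-0.06  0.04 -0.02] F x,y,n [5.53 0.35 2.6 ] T [-0.07 -0.64 -0.07]
```

```bash
python3 -m inch '{"hand":[-1,-1,-1],"delta_pos":[[-0.016,0,0.006],[0,0,0],[0,0,0]],"delta_rot":[[0,0,0],[0,0,0],[0,0,0]]}'>/dev/null; python3 n.py
```

```text
nose [ 0.35  0.15 -1.93] [-0.06  0.09 -0.02] F x,y,n [ 6.59 -1.27  4.92] T [ 0.   -0.33 -0.11]
```

```bash
python3 -m inch '{"hand":[-1,-1,-1],"delta_pos":[[-0.013,0,0.005],[0,0,0],[0,0,0]],"delta_rot":[[0,0,0],[0,0,0],[0,0,0]]}'>/dev/null; python3 n.py
python3 - <<'E'
from h import *
c=Cam("side");w=Cam("wrist")
q=c.proj(P0)[0].astype(int);a=cv2.resize(c.img[q[1]-45:q[1]+35,q[0]-40:q[0]+40],None,fx=5,fy=5,interpolation=2)
cv2.imwrite("pics/r3.png",np.hstack([a,w.img[:400,80:480]]))
p=P0-N*.0019
print(q, c.proj([p+YS*s*.05-XS*.025+N*.012 for s in(-1,1)]), c.proj([p+YS*s*.025+XS*x for s in(-1,1) for x in(-.025,.025)]))
E
```

```text
nose [ 0.27  0.15 -1.94] [-0.06  0.16 -0.03] F x,y,n [8.89 0.24 9.77] T [-0.01  0.09 -0.12]
[297 196] [[313.78285262 189.74945215]
 [297.38593367 215.15261837]] [[306.880653   196.77335958]
 [295.62011885 183.47929404]
 [298.67463838 209.38481749]
 [286.96454483 195.92858357]]
```

View pics/r3.png

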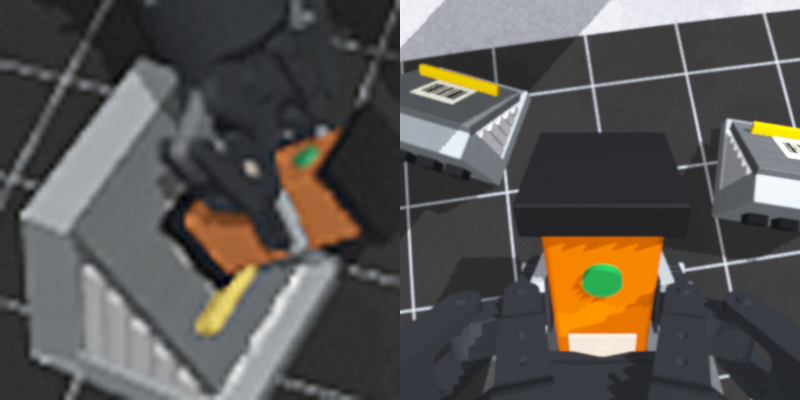

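Side view (left): nose sits on the panel against the rib, a faint pale sliver of label shows along its left edge (170,230)–(225,285). I quantify it from brightness before/after.

```bash
python3 - <<'E'
from h import *
c=Cam("side");g1=cv2.cvtColor(c.img,cv2.COLOR_BGR2GRAY).astype(np.float32);g0=cv2.cvtColor(cv2.imread("pics/side0.png"),cv2.COLOR_BGR2GRAY).astype(np.float32)
p=P0-N*.0019; lat=np.arange(-40,-4,2.)  # placeholders in mm
lat=np.arange(44,4,-2.)
print("lat",lat)
for x in(-15,-8,0,8,15):
    q=c.proj([p+YS*l/1e3+XS*x/1e3 for l in lat]).astype(np.float32)
    f=lambda g:cv2.remap(g,q[:,0].copy(),q[:,1].copy(),cv2.INTER_LINEAR).ravel().astype(int)
    print(x,f(g0),"\n   ",f(g1))
E
python3 n.py
```

```text
lat [44. 42. 40. 38. 36. 34. 32. 30. 28. 26. 24. 22. 20. 18. 16. 14. 12. 10.
  8.  6.]
-15 [104 106 106 105 105 105 104 102  97 102 144 195 212 203 135  95  97  82
 110 140] 
    [110 110 110 109 109 110 110 110 111 111 103  87  49  21  20  26  26  30
  77 112]
-8 [103 103 103 103 102 102 102  99  97 109 153 204 222 214 155  90  42  42
  96 148] 
    [106 106 106 107 106 107 108 108 108 105  98  75  45  20  19  24  26  35
  63  98]
0 [103 104 104 103 102 101 101  99  99 111 158 211 230 223 181 146 116 102
 112 139] 
    [107 107 107 106 106 106 106 106 111 130 149 135  88  36  23  23  27  38
  64  95]
8 [102 103 103 103 103 102 102 100  97 105 152 199 224 200 155 121 102  75
  77 109] 
    [107 107 108 109 108 107 108 107 110 116 125 116  80  37  20  23  30  43
  79 111]
15 [102 102 102 103 103 103 102 100  94 101 146 202 222 221 223 217 212 222
 219 221] 
    [107 107 106 106 106 107 107 107 109 110 101  80  45  22  21  26  30  31
  33  34]
nose [ 0.25  0.17 -1.94] [-0.06  0.16 -0.03] F x,y,n [ 7.98 -0.37  9.67] T [ 0.02  0.16 -0.13]
```

The label's left edge (lat 23.5) shows beyond the nose's left edge (lat ≈21), so the nose sits about 2.5 mm too far right. Back off 3 mm, shift +2.5 mm, return.

```bash
python3 -m inch '{"hand":[-1,-1,-1,-1,-1,-1,-1],"delta_pos":[[0.048,0,-0.018],[-0.002,0.021,-0.006],[-0.002,0.021,-0.006],[0,0,0],[-0.018,0,0.007],[0,0,0],[0,0,0]],"delta_rot":[[0,0,0],[0,0,0],[0,0,0],[0,0,0],[0,0,0],[0,0,0],[0,0,0]]}'; python3 n.py
```

```text
clock: 14.88
ee_pos: [0.4752, -0.0114, 0.1231]
tcp_rot: [0.071, 0.973, 0.016, -0.217]
wrist_force: [0.7, -0.7, 2.2]
opening: 0.0393
nose [ 0.6   2.99 -1.22] [-0.04  0.11  0.01] F x,y,n [ 2.12 -0.58  0.95] T [-0.   -0.42 -0.01]
```

```bash
python3 -m inch '{"hand":[-1,-1,-1,-1],"delta_pos":[[-0.014,0,0.005],[0,0,0],[0,0,0],[0,0,0]],"delta_rot":[[0,0,0],[0,0,0],[0,0,0],[0,0,0]]}'>/dev/null; python3 n.py
```

```text
nose [ 0.52  2.98 -1.91] [-0.04  0.13  0.  ] F x,y,n [1.31 1.44 4.56] T [ 0.26  0.02 -0.15]
```

```bash
python3 -m inch '{"hand":[-1,-1,-1],"delta_pos":[[-0.003,0,0.009],[0,0,0],[0,0,0]],"delta_rot":[[0,0,0],[0,0,0],[0,0,0]]}'>/dev/null; python3 n.py
python3 - <<'E'
from h import *
c=Cam("side");g1=cv2.cvtColor(c.img,cv2.COLOR_BGR2GRAY).astype(np.float32)
p=P0-N*.0019; lat=np.arange(34,4,-2.);print(lat)
for x in(-20,-15,-8,0,8,15,20):
    q=c.proj([p+YS*l/1e3+XS*x/1e3 for l in lat]).astype(np.float32)
    print(x,cv2.remap(g1,q[:,0].copy(),q[:,1].copy(),cv2.INTER_LINEAR).ravel().astype(int))
q=c.proj(P0)[0].astype(int);cv2.imwrite("pics/r4.png",cv2.resize(c.img[q[1]-35:q[1]+30,q[0]-35:q[0]+30],None,fx=8,fy=8,interpolation=2))
E
```

```text
nose [ 0.46  2.97 -1.93] [-0.04  0.12 -0.  ] F x,y,n [3.24 1.59 7.91] T [ 0.31  0.29 -0.13]
[34. 32. 30. 28. 26. 24. 22. 20. 18. 16. 14. 12. 10.  8.  6.]
-20 [110 110 112 112  96  68  35  23  22  24  31  50  80 104 115]
-15 [109 111 114 112 100  67  36  24  23  26  30  46  79 106 117]
-8 [109 109 111 106  89  58  28  20  21  25  25  54  98 118 124]
0 [106 109 111 103  85  56  31  22  24  25  27  42  73 102 116]
8 [107 108 110 109  99  68  38  23  24  26  28  44  84 123 134]
15 [108 109 110 108  95  65  33  20  20  27  30  27  24  41  37]
20 [108 108 110 108  92  58  44  33  36  31  27  28  29  24  30]
```

View pics/r4.png

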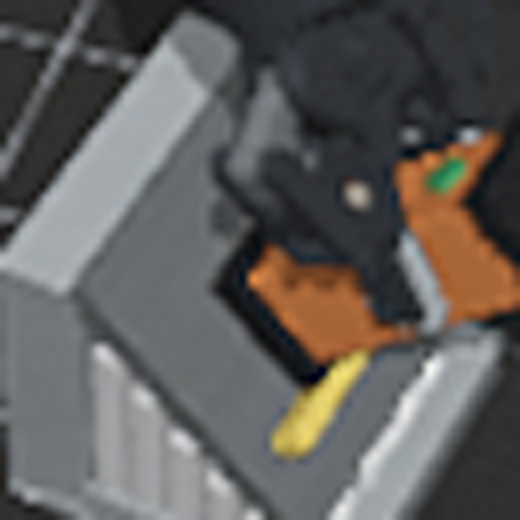

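Sliver gone: nose edge at lat 23.8 vs label edge 23.5, nose seated on the rib. Hold there 2.5+ s.

```bash
python3 -m inch '{"hand":[-1,-1,-1,-1,-1,-1,-1,-1,-1,-1,-1,-1],"delta_pos":[[0,0,0],[0,0,0],[0,0,0],[0,0,0],[0,0,0],[0,0,0],[0,0,0],[0,0,0],[0,0,0],[0,0,0],[0,0,0],[0,0,0]],"delta_rot":[[0,0,0],[0,0,0],[0,0,0],[0,0,0],[0,0,0],[0,0,0],[0,0,0],[0,0,0],[0,0,0],[0,0,0],[0,0,0],[0,0,0]]}'; python3 n.py
python3 -m inch '{"hand":[-1,-1,-1,-1,-1,-1,-1,-1,-1,-1,-1,-1],"delta_pos":[[0,0,0],[0,0,0],[0,0,0],[0,0,0],[0,0,0],[0,0,0],[0,0,0],[0,0,0],[0,0,0],[0,0,0],[0,0,0],[0,0,0]],"delta_rot":[[0,0,0],[0,0,0],[0,0,0],[0,0,0],[0,0,0],[0,0,0],[0,0,0],[0,0,0],[0,0,0],[0,0,0],[0,0,0],[0,0,0]]}'; python3 n.py
```

```text
clock: 17.3
ee_pos: [0.4756, -0.0114, 0.1225]
tcp_rot: [0.071, 0.973, 0.016, -0.217]
wrist_force: [-3.0, 1.1, 6.7]
opening: 0.0393
nose [ 0.44  2.98 -1.93] [-0.04  0.12  0.  ] F x,y,n [2.55 0.66 6.94] T [ 0.21  0.31 -0.13]
clock: 18.8
ee_pos: [0.4756, -0.0114, 0.1225]
tcp_rot: [0.071, 0.973, 0.016, -0.217]
wrist_force: [-3.8, 2.6, 7.4]
opening: 0.0392
nose [ 0.44  2.97 -1.92] [-0.04  0.12  0.  ] F x,y,n [2.28 2.01 8.12] T [ 0.29  0.28 -0.17]
```

Steady at ~9 N. Quick check of in-hand pitch (flatness) from the bumper rows, while still pressed.

```bash
python3 - <<'E'
from h import *
np.set_printoptions(precision=4,suppress=True)
w=Cam("wrist");g=cv2.cvtColor(w.img,cv2.COLOR_BGR2GRAY).astype(float)
v=g[:,270:295].mean(1);print([int(x) for x in v[122:144]],[int(x) for x in v[196:214]],[int(x) for x in v[230:244]])
for y in(145,200): print(y,"L",[int(k) for k in g[y-1:y+2,185:225].mean(0)],"R",[int(k) for k in g[y-1:y+2,338:378].mean(0)])
E
```

```text
[81, 81, 81, 81, 81, 81, 82, 82, 82, 76, 64, 50, 44, 43, 42, 43, 42, 42, 42, 42, 43, 43] [43, 44, 43, 44, 44, 43, 44, 46, 51, 57, 56, 50, 42, 37, 36, 36, 36, 36] [35, 35, 35, 35, 35, 43, 74, 106, 120, 122, 122, 122, 122, 123]
145 L [153, 128, 119, 116, 111, 99, 82, 69, 65, 65, 66, 65, 65, 65, 65, 64, 64, 65, 64, 66, 65, 64, 65, 65, 64, 65, 65, 65, 64, 61, 55, 46, 42, 43, 42, 43, 43, 43, 42, 41] R [43, 43, 44, 44, 43, 44, 43, 43, 44, 45, 48, 54, 61, 62, 64, 63, 64, 63, 64, 64, 65, 65, 64, 63, 63, 63, 64, 63, 63, 64, 63, 64, 64, 63, 63, 63, 61, 66, 89, 122]
200 L [199, 142, 84, 65, 65, 64, 65, 64, 61, 55, 46, 42, 42, 44, 43, 44, 44, 44, 44, 43, 44, 43, 42, 44, 44, 43, 44, 42, 43, 43, 44, 44, 43, 44, 44, 43, 43, 44, 43, 43] R [44, 44, 43, 44, 42, 44, 43, 44, 44, 43, 44, 43, 44, 44, 43, 44, 43, 43, 44, 45, 43, 43, 43, 43, 42, 43, 44, 43, 43, 44, 43, 43, 42, 44, 43, 44, 44, 44, 43, 44]
```

Edges unchanged (132, 205.5, 236): pitch still 20°, so the nose lies flat. Retract along the normal and raise.

```bash
python3 -m inch '{"hand":[-1,-1,-1,-1,-1,-1,-1,-1,-1],"delta_pos":[[0.08,0,-0.03],[0.24,0,-0.09],[0.32,0,-0.12],[0.32,0,-0.12],[0.21,0,-0.45],[0.25,0,-0.54],[0.25,0,-0.54],[0,0,0],[0,0,0]],"delta_rot":[[0,0,0],[0,0,0],[0,0,0],[0,0,0],[0,0,0],[0,0,0],[0,0,0],[0,0,0],[0,0,0]]}'
cat >> h.py <<'E'
PAD=np.array([.581,.291,.012])
def pad_rows(h,n,yaw=0.,PAD=PAD):
    y=np.radians(yaw);Rs=frame(np.array([np.cos(y),np.sin(y),0]),zh); p,Rt=tcp_for(Rs,PAD+zh*h,[0,0,0]); rows(p,Rt,n); return p
E
python3 -c "
from h import *
print(pad_rows(.15,10))"
```

```text
clock: 19.98
ee_pos: [0.433, -0.0053, 0.2663]
tcp_rot: [0.071, 0.973, 0.015, -0.217]
wrist_force: [-0.4, -0.5, -2.6]
opening: 0.0392
10 rows pos [-0.2184  0.5087  0.1474] rot [ 0.0004 -0.0501 -0.0095] | total shift mm [144.2 296.1 -93.8] rot deg [  0.3 -45.   -8.6]
[0.57716937 0.2908     0.17252456]
```

```bash
python3 -m inch '{"hand":[-1,-1,-1,-1,-1,-1,-1,-1,-1,-1,-1,-1],"delta_pos":[[-0.218,0.509,0.147],[-0.218,0.509,0.147],[-0.218,0.509,0.147],[-0.218,0.509,0.147],[-0.218,0.509,0.147],[-0.218,0.509,0.147],[-0.218,0.509,0.147],[-0.218,0.509,0.147],[-0.218,0.509,0.147],[-0.218,0.509,0.147],[0,0,0],[0,0,0]],"delta_rot":[[0,-0.05,-0.0095],[0,-0.05,-0.0095],[0,-0.05,-0.0095],[0,-0.05,-0.0095],[0,-0.05,-0.0095],[0,-0.05,-0.0095],[0,-0.05,-0.0095],[0,-0.05,-0.0095],[0,-0.05,-0.0095],[0,-0.05,-0.0095],[0,0,0],[0,0,0]]}'
python3 - <<'E'
from h import *
np.set_printoptions(precision=4,suppress=True)
w=Cam("wrist");s=Cam("side")
m=s.mask((95,120,60),(125,255,255),(190,275,285,335));print("side",rect(s,m,.012))
m=w.mask((95,120,60),(125,255,255),(0,0,560,300))
P=w.plane(np.argwhere(m>0)[:,::-1].astype(float),.012);print("wrist blue n",len(P),P.min(0),P.max(0))
for x in(.50,.505,.51,.515,.52): 
    k=P[abs(P[:,0]-x)<.002]; print(x,len(k),k[:,1].min() if len(k) else 0,k[:,1].max() if len(k) else 0)
print(now()[2]["q"]);pad_rows(.004,4);pad_rows(.02,4)
cv2.imwrite("pics/p1.png",w.img)
E
```

```text
clock: 21.48
ee_pos: [0.5766, 0.2902, 0.1725]
tcp_rot: [0.001, 0.985, 0.002, 0.172]
wrist_force: [-0.4, -0.3, -1.6]
opening: 0.0393
side (((580.249755859375, 291.78106689453125), (171.00294494628906, 73.30057525634766), 0.12845613062381744), array([[494.6664, 328.2396],
       [494.8307, 254.9392],
       [665.8331, 255.3225],
       [665.6688, 328.623 ]], dtype=float32))
wrist blue n 8517 [0.4973 0.2538 0.012 ] [0.5813 0.3251 0.012 ]
0.5 545 0.2542656328840751 0.32492386062341205
0.505 463 0.2545716902744873 0.3245859117650325
0.51 460 0.2542224280631368 0.3249654424798557
0.515 450 0.25459188549248624 0.3245668464660014
0.52 449 0.2542338968093197 0.324956626147013
[ 0.3567  0.3079  1.6711 -0.1558  0.8398 -1.1262]
4 rows pos [0.2116 0.0021 0.5755] rot [ 0.0006 -0.0002 -0.0005] | total shift mm [  -0.6    0.9 -147.2] rot deg [ 0.2 -0.1 -0.2]
4 rows pos [0.1889 0.0023 0.5129] rot [ 0.0006 -0.0002 -0.0005] | total shift mm [  -0.6    0.9 -131.2] rot deg [ 0.2 -0.1 -0.2]
```

View pics/p1.png

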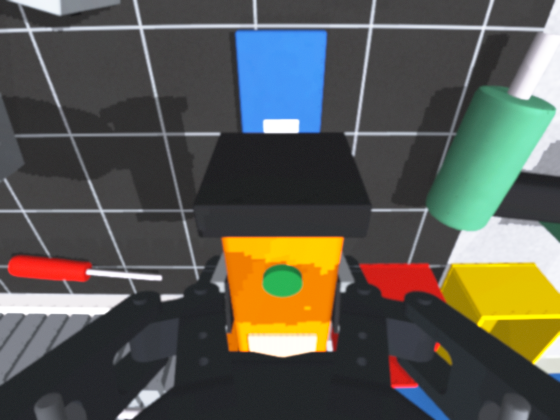

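Wrist view: pad (280,80) lies straight and centred ahead under the scanner; driver well clear at (490,160). Pad centre ≈ (0.582, 0.290) in agreement. Descend.

```bash
python3 -m inch '{"hand":[-1,-1,-1,-1,-1,-1,-1],"delta_pos":[[0.189,0.001,0.513],[0.189,0.001,0.513],[0.189,0.001,0.513],[0.19,0.001,0.52],[0.03,0,0.09],[0,0,0],[0,0,0]],"delta_rot":[[0,0,0],[0,0,0],[0,0,0],[0,0,0],[0,0,0],[0,0,0],[0,0,0]]}'
python3 -c "
from h import *
print(pad_rows(0,10))"
python3 -m inch '{"hand":[-1,-1,-1,-1,-1],"delta_pos":[[0.017,0,0.047],[0.017,0,0.047],[0.017,0,0.047],[0,0,0],[0,0,0]],"delta_rot":[[0,0,0],[0,0,0],[0,0,0],[0,0,0],[0,0,0]]}'
```

```text
clock: 22.45
ee_pos: [0.5794, 0.2921, 0.039]
tcp_rot: [0.001, 0.984, 0.003, 0.176]
wrist_force: [-0.6, -0.6, -1.5]
opening: 0.0392
10 rows pos [ 0.0129 -0.0023  0.0245] rot [ 0.0004  0.0002 -0.0002] | total shift mm [ -2.2  -1.3 -16.5] rot deg [ 0.3  0.2 -0.2]
[0.57716937 0.2908     0.02252456]
clock: 23.08
ee_pos: [0.5779, 0.292, 0.028]
tcp_rot: [0.001, 0.985, 0.003, 0.174]
wrist_force: [-0.6, -0.2, -2.7]
opening: 0.0394
```

```bash
python3 -m inch '{"hand":[-1,-1,-1,-1,-1],"delta_pos":[[0.006,-0.01,0.016],[0.006,-0.01,0.016],[0.006,0,0.016],[0,0,0],[0,0,0]],"delta_rot":[[0.002,0.001,-0.001],[0,0,0],[0,0,0],[0,0,0],[0,0,0]]}'
python3 -m inch '{"hand":[-1,-1,-1],"delta_pos":[[0.006,0,0.016],[0,0,0],[0,0,0]],"delta_rot":[[0,0,0],[0,0,0],[0,0,0]]}'
```

```text
clock: 23.7
ee_pos: [0.578, 0.2908, 0.025]
tcp_rot: [0.0, 0.985, 0.001, 0.173]
wrist_force: [0.1, -0.1, -1.4]
opening: 0.0394
clock: 24.08
ee_pos: [0.5779, 0.2908, 0.0239]
tcp_rot: [0.0, 0.985, 0.001, 0.173]
wrist_force: [-0.1, 0.9, -2.1]
opening: 0.0393
```

```bash
python3 -m inch '{"hand":[-1,-1,-1],"delta_pos":[[0.006,0,0.016],[0,0,0],[0,0,0]],"delta_rot":[[0,0,0],[0,0,0],[0,0,0]]}'
```

```text
clock: 24.45
ee_pos: [0.578, 0.2908, 0.0231]
tcp_rot: [0.0, 0.985, 0.001, 0.173]
wrist_force: [-0.4, 0.4, -0.9]
opening: 0.0392
```

```bash
python3 -m inch '{"hand":[-1,-1,-1],"delta_pos":[[0.004,0,0.011],[0,0,0],[0,0,0]],"delta_rot":[[0,0,0],[0,0,0],[0,0,0]]}'
```

```text
clock: 24.82
ee_pos: [0.578, 0.2909, 0.0228]
tcp_rot: [0.0, 0.985, 0.001, 0.174]
wrist_force: [-4.9, -0.9, 5.0]
opening: 0.0393
```

```bash
python3 -m inch '{"hand":[-1,-1,-1],"delta_pos":[[0.003,0,0.008],[0,0,0],[0,0,0]],"delta_rot":[[0,0,0],[0,0,0],[0,0,0]]}'
```

```text
clock: 25.2
ee_pos: [0.5781, 0.2909, 0.0228]
tcp_rot: [0.0, 0.985, 0.001, 0.174]
wrist_force: [-6.7, -0.8, 9.6]
opening: 0.0393
```

Resting on the pad. Ease and open gradually, then check before withdrawing.

```bash
python3 -m inch '{"hand":[-1,-1,-0.1,0.0,0.1,0.3,0.6,0.8,0.8,0.8],"delta_pos":[[-0.003,0,-0.009],[0,0,0],[0,0,0],[0,0,0],[0,0,0],[0,0,0],[0,0,0],[0,0,0],[0,0,0],[0,0,0]],"delta_rot":[[0,0,0],[0,0,0],[0,0,0],[0,0,0],[0,0,0],[0,0,0],[0,0,0],[0,0,0],[0,0,0],[0,0,0]]}' 20
python3 -m inch '{"hand":[0.8,0.8,0.8,0.8,0.8,0.8,0.8,0.8],"delta_pos":[[0,0,-0.2],[0,0,-0.4],[0,0,-0.5],[0,0,-0.6],[0,0,-0.6],[0,0,-0.6],[0,0,0],[0,0,0]],"delta_rot":[[0,0,0],[0,0,0],[0,0,0],[0,0,0],[0,0,0],[0,0,0],[0,0,0],[0,0,0]]}'
python3 - <<'E'
from h import *
w=Cam("wrist");s=Cam("side")
m=w.mask((5,120,90),(22,255,255),(150,60,420,420));print("scanner",rect(w,m,.057))
b=w.mask((95,120,60),(125,255,255),(100,0,460,420));print("pad",rect(w,b,.012))
q=s.proj(PAD)[0].astype(int);c=cv2.resize(s.img[q[1]-65:q[1]+55,q[0]-60:q[0]+60],None,fx=3.3,fy=3.3,interpolation=2)
cv2.imwrite("pics/e.png",np.hstack([w.img[:396,80:480],c]))
E
```

```text
clock: 26.45
ee_pos: [0.5779, 0.2908, 0.0223]
tcp_rot: [0.0, 0.985, 0.001, 0.173]
wrist_force: [0.3, 0.5, -0.1]
opening: 0.0769
clock: 27.45
ee_pos: [0.5181, 0.2904, 0.1859]
tcp_rot: [0.0, 0.985, 0.001, 0.173]
wrist_force: [0.0, -0.9, -0.1]
opening: 0.0768
scanner (((582.4669189453125, 290.33209228515625), (105.9343490600586, 41.672611236572266), 0.8834037184715271), array([[529.1848 , 310.3493 ],
       [529.8273 , 268.68164],
       [635.749  , 270.31488],
       [635.10657, 311.98254]], dtype=float32))
pad (((582.246826171875, 289.6994323730469), (172.83180236816406, 71.58216094970703), 0.009060346521437168), array([[495.82526, 325.47684],
       [495.8366 , 253.89468],
       [668.6684 , 253.92203],
       [668.65704, 325.50418]], dtype=float32))
```

View pics/e.png

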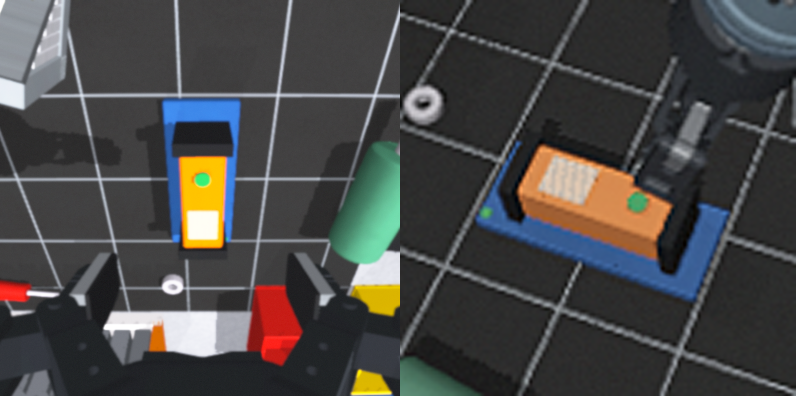

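Scanner at (202,190) in the wrist crop, screen up. It is centred on the pad to within 1 mm and 0.9° in yaw, and the gripper is clear. Handing in.

```bash
python3 -c "
from bench import manip
print(manip.sign_off())"
```

```text
the job is handed in; nothing more can be done
None
```

The job is done and handed in, at about 27.5 s of the 69 s allowed.

- **Grip:** I picked up the scanner at 70 N with the fingertips leaning 20° to the nose. The in-hand fit put the tilt at 20.0°, and it was unchanged while pressed on the panel.
- **Reading:** I brought the nose down against the yellow rib and then onto the panel. The first press sat about 2.5 mm too far right: the side view showed a sliver of label. I backed off 3 mm, shifted and pressed again.
- **Hold:** After that the nose edge matched the label edge to about 0.3 mm across, and the tool was 0.12° from the planned reading pose. I held it for 3 s at about 8–10 N on the panel and 4–5 N against the rib, moving 0.02 mm at most between readings.
- **Placing:** I laid the scanner screen up on the pad, with about 10 N at touchdown, and let go. The last check put it within 1 mm of the pad's centre and 0.9° off its line, lying wholly on it, with the gripper clear at 0 N.
- **What disagreed:** The cameras differed by 2–4 mm on the label's position across the panel. I settled that by comparing nose and label directly in one picture. The panel also turned out about 1.9 mm deeper than estimated, found by touch.
- **Bystanders:** The arm's path stayed clear of the driver, screwdriver, socket and plug. I took no final measurement of them.

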